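# Tuck the specimen holder's window flap under its lip

### The job

Close the specimen holder for its measurement: with the fingertips, fold the sprung window flap over the specimen, hold it down and push it along by its orange ridge until its free edge is fully home beneath the yellow lip, then let go so that the lip alone keeps it shut. Push gently; do not pick up, drag or lift the holder, the specimen or anything else on the bench.

Things in the scene. Friction and masses are not known exactly. Their poses are not given: they have to be found in the camera images.
- holder: Specimen holder: loose heavy (3 kg) dark steel base, 163 x 100 mm, top 14 mm above the bench, resting flat. Origin on its underside; x axis = the way the flap is pushed home, z up. In its frame the base spans x -95 to +68 mm, y -50 to +50 mm; the hinge axis runs along y at z = 20 mm, x = -70 mm + carriage value; the specimen's pocket is 30 x 30 mm, centred at x = -12 mm.
- flap (a joint): Angle of the aluminium flap about its hinge: 0 = flat over the base (stop), 1.57 = upright, up to 1.95 = leaning back from the lip. Plate 104 mm long from hinge axis to free edge, 76 wide, 4 thick, mid-plane through the axis; flat, its top is at z = 22 mm. A light spring (about 0.5 N at the free edge when flat) opens it again unless the lip holds it, then it rests at about 0.05.
- carriage (a joint): Slide of hinge and flap along the holder's +x: 0 to 0.022 m (stop, fully home). Stays where left; takes about 4 N to move. At 0 the flat flap's free edge is 6 mm short of the lip's nose, at 0.022 it is 10 mm under the flat of the lip. Fold with the carriage still near its start (0 to 0.004), or the edge lands on top of the lip.
- press_spot (a point): Middle of the flap's black patch, on the face that ends up on top (it looks to the holder's -x side while the flap stands open), 64 mm from the hinge axis. The window is 18 to 50 mm from the axis, the rest is solid; an orange ridge across the flap, 60 mm long, 6 mm high, spans 78 to 83 mm. Axes: x from hinge to free edge, z out of this face.
- flap_edge (a point): Middle of the flap's free edge, 104 mm from the hinge axis, half-way through its thickness.
- lip_edge (a point): Front of the yellow lip's flat underside, mid-width (x 46, z 27 mm in the holder's frame). The lip is 84 mm wide, 4 mm thick and reaches to a wall at x = 59 mm; a nose slopes up from its front as a lead-in, to x = 40 mm, top at z = 35 mm.
- coupon: Specimen: copper square 26 x 26 x 6 mm, lying loose in the holder's pocket, its underside 8 mm above the bench. Origin: centre of underside. Leave it there.
- vial: Bystander: small capped vial, 28 mm across, 45 mm tall, standing near the side of the holder. Origin: centre of underside.
- ring_standard: Bystander: brass ring 38 mm across, 16 mm tall, lying near the other side of the holder. Origin: centre of underside.
- foil_cup: Bystander: open aluminium cup 56 mm across, 50 mm tall. Origin: centre of underside.
- dish: Bystander: shallow glass dish 90 mm across, 18 mm tall. Origin: centre of underside.
- screwdriver: Bystander: small screwdriver with green handle, 160 mm long, lying flat.
- mouse: Bystander: black computer mouse 100 x 60 mm, 30 mm tall. Origin: centre of underside.

How it is judged:
By the outcome, as a careful person would: the job done as asked, in the order asked, and still so for the second after the job is handed in, with the robot touching nothing.
It also fails if it takes over 38 s, if anything falls off the work surface, if the arm or the gripper's body presses on something with over 40 N, if the wrist force passes 120 N, or if a joint passes its speed limit or range.

### The arm

A 7-joint arm with a two-finger parallel gripper is mounted at the origin on the work surface. World frame = base frame: x ahead of the robot, y to its left, z up, the work surface at z = 0. Lengths are in m, angles in rad, forces in N, time in s.
With the tool pointing down it reaches from about 0.4 to 0.85 m from the base axis. Payload 4.5 kg.
Tool frame: the origin (TCP) lies at the centre of the arm's flange, where the gripper is bolted on; the fingertips stand r.tcp_to_tips ahead of it and the grasp point (between the pads) lies 147 mm ahead of it (r.tcp_to_tips is the distance from the TCP to the fingertips, in m); x points along the fingers, y is the direction in which the jaws open and shut, and the axes are right-handed (so a half turn about x gives the same grasp; the last joint's range is limited). The gripper opens to 88 mm and grips with 3 to 60 N. Pads are 18 mm wide; open, the fingers measure 123 mm over their backs; the gripper's body (75 mm by 187 mm) begins 45 mm behind the grasp point.
Start: joints at [1.184, 0.689, -0.195, 1.565, 0.157, 0.902, -0.215], TCP at [0.255, -0.57, 0.405] pointing down, gripper open.
Joint ranges: [-3.01, 3.01], [-0.46, 2.08], [-1.47, 1.51], [0.13, 2.56], [-1, 4.14], [0.04, 2.09], [-2.66, 2.66]. Speed limits (rad/s): [2.57, 2.57, 3.14, 3.14, 3.14, 3.14, 3.14].

### API

Orientations are given as a unit quaternion [x, y, z, w].
In Python, from plant import r, eyes gives the robot as it stands.
- The arm moves only by the tool carry_out, never from a script. Its argument "targets" is text: rows parted by semicolons, each of 5 numbers parted by spaces: the opening, from 0 (shut) to 1 (fully open), then the shift along the tool's x, y, z in mm, then the turn about the tool's x in rad. A call has 1 to 20 rows; each row shifts and turns the commanded pose from where the row before left it, along the tool's axes as they then stand; what a row does not reach is not made up. A row lasts 1/12 s, in which the tool goes at most 41.7 mm and 7.16 degrees, less where a joint would pass 70% of its speed; a pose out of reach is approached as far as the arm can. A call is refused whole if a number of a shift passes 41.7 or a number of a turn 0.125, either way. A call with a gripper value outside its range is refused whole. The fingers move at their own pace and stop on an object; "force" is the grip in N (left out, the last holds). Time passes only in rows, so rows that do not move let the fingers close. It gives the time, the measured TCP pose, the force and the opening at its end, in the units of the state.
- r.get_state(): the state, without advancing time (a new reading comes with each control period).
- eyes.snapshot(name): name is "scene" or "top" or "wrist"; returns (picture, depth): 400x640x3 uint8, blue, green, red; 400x640 float32, m along the optical axis (not along the pixel's ray), 0 where there is no reading.
- eyes.camera_params(name): a dict with "intrinsics" (3x3 intrinsics, pixels), "dist_coeffs" ([k1, k2, p1, p2, k3] as OpenCV has them; the pictures are not rectified), "rvec" (rotation vector, rad) and "tvec" (3), from world to camera coordinates, as OpenCV has them; the wrist camera has in their place "T_tool_cam" (4x4, takes a point from camera to tool coordinates, whose origin is the TCP and whose axes are the tool frame's). Camera axes: x right, y down, z forward; pixel columns grow to the right and rows downward; lengths in m; the calibration is good to about 2 mm. A picture is of the moment at which its call begins: read the wrist's pose just before it. camera_params takes no time and is no camera call.
- r.finish_job(): hands the job in, once; it reports no verdict.
The state is a dict: "clock": time; "q": joint angles; "qd": joint speeds; "joint_torque": joint torques, N m; "tool_pos": TCP position; "eef_rot": TCP orientation; "contact_force": force on the tool from outside, world axes, zero at the start; "moment": the same for the moment, N m; "opening": opening from 0.0 (shut) to 1.0 (fully open).
Only numpy, scipy, OpenCV 4.12 (cv2) and the standard library are available. Lean on these libraries where they do the work, as an engineer would, in place of code of your own. Each camera call takes 0.05 s, during which the arm holds its last target.

## Working session

There is one attempt and no reset: what is moved stays moved. The work goes in short steps, Python scripts to look and compute and a tool call to move; the robot and the scene stay as the last step left them, time stands still between calls to the robot, and variables do not carry over. Pictures are saved under pics/ and viewed, and the job is handed in when it is done.

Besides the shell and the picture viewer there is one more tool, called after ">>>" as name(argument=value, ...) on one line, values as JSON. carry_out: Moves the arm, as the interface text tells. Its arguments: {"type":"object","properties":{"targets":{"type":"string"},"force":{"type":"number"}},"required":["targets"]}

```bash
ls; mkdir -p pics
python3 - <<'E'
from plant import r, eyes
import cv2,numpy as np
s=r.get_state()
print({k:np.round(v,3).tolist() for k,v in s.items()}, r.tcp_to_tips)
for n in ("scene","top"):
    p,d=eyes.snapshot(n); cv2.imwrite(f"pics/{n}0.png",p); np.save(f"pics/{n}0.npy",d)
    c=eyes.camera_params(n); print({k:np.round(v,4).tolist() for k,v in c.items()})
print(eyes.camera_params("wrist"))
E
```

```text
pics
{'clock': 0.0, 'q': [1.184, 0.69, -0.195, 1.566, 0.157, 0.902, -0.215], 'qd': [0.001, 0.001, 0.0, 0.001, -0.001, 0.0, -0.001], 'joint_torque': [0.0, -52.757, -1.267, -15.343, -0.053, 0.007, 0.0], 'tool_pos': [0.255, -0.57, 0.404], 'eef_rot': [-0.691, -0.148, 0.692, -0.147], 'contact_force': [-0.352, 0.475, 0.507], 'moment': [0.002, 0.009, -0.044], 'opening': 1.002} 0.166
{'intrinsics': [[369.2802, 0.0, 318.1161], [0.0, 369.2802, 195.157], [0.0, 0.0, 1.0]], 'dist_coeffs': [-0.032, 0.0, 0.0, 0.0, 0.0], 'rvec': [0.7952, 2.495, -1.1788], 'tvec': [0.4539, -0.1702, 1.2568]}
{'intrinsics': [[504.638, 0.0, 325.4033], [0.0, 504.638, 201.6942], [0.0, 0.0, 1.0]], 'dist_coeffs': [-0.0532, 0.0, 0.0, 0.0, 0.0], 'rvec': [2.0387, -2.1809, 0.2254], 'tvec': [0.0201, 0.5718, 1.3538]}
{'intrinsics': array([[348.68995061,   0.        , 319.71621277],
       [  0.        , 348.68995061, 195.56573143],
       [  0.        ,   0.        ,   1.        ]]), 'dist_coeffs': array([-0.07486576,  0.        ,  0.        ,  0.        ,  0.        ]), 'T_tool_cam': array([[ 5.09407187e-04, -2.95893218e-01,  9.55220887e-01,
         1.95812979e-02],
       [ 9.99999635e-01, -5.04406634e-04, -6.89534235e-04,
         5.20061945e-05],
       [ 6.85848256e-04,  9.55220890e-01,  2.95892854e-01,
        -7.60277134e-02],
       [ 0.00000000e+00,  0.00000000e+00,  0.00000000e+00,
         1.00000000e+00]])}
```

View pics/scene0.png

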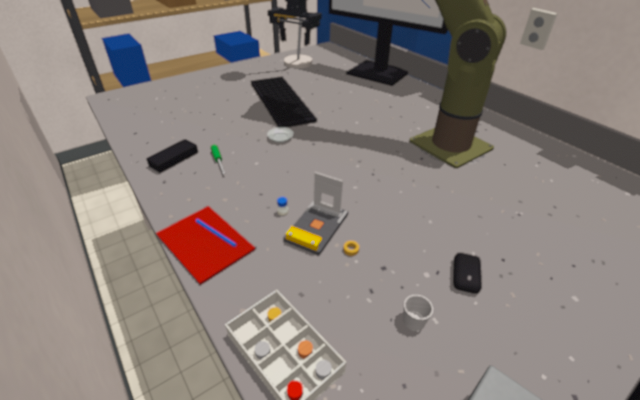

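View pics/top0.png

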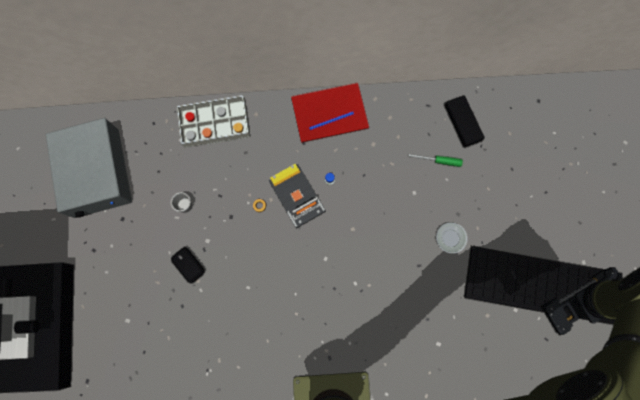

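The scene view shows the holder at about (318,225) with its flap upright and its yellow lip at the far end. In the top view it is at about (297,195). The vial is at (330,178) and the ring at (259,205). I'll enlarge both.

```bash
cat > h.py <<'E'
import cv2,numpy as np
from scipy.spatial.transform import Rotation as R
from plant import r, eyes
def cam(n):
    c=eyes.camera_params(n)
    if 'rvec' in c:
        Rm=cv2.Rodrigues(np.array(c['rvec']))[0]; return np.array(c['intrinsics']),np.array(c['dist_coeffs']),Rm,np.array(c['tvec']).reshape(3)
    s=r.get_state(); T=np.eye(4);T[:3,:3]=R.from_quat(s['eef_rot']).as_matrix();T[:3,3]=s['tool_pos']
    W=np.linalg.inv(T@c['T_tool_cam']); return np.array(c['intrinsics']),np.array(c['dist_coeffs']),W[:3,:3],W[:3,3]
def proj(C,P):
    K,D,Rm,t=C; return cv2.projectPoints(np.asarray(P,float).reshape(-1,1,3),cv2.Rodrigues(Rm)[0],t,K,D)[0].reshape(-1,2)
def onz(C,uv,z):
    K,D,Rm,t=C; n=cv2.undistortPoints(np.asarray(uv,float).reshape(-1,1,2),K,D).reshape(-1,2)
    d=np.c_[n,np.ones(len(n))]@Rm; o=-Rm.T@t
    return o+d*((z-o[2])/d[:,2])[:,None]
def cloud(C,depth):
    K,D,Rm,t=C;h,w=depth.shape;u,v=np.meshgrid(np.arange(w),np.arange(h))
    n=cv2.undistortPoints(np.stack([u,v],-1).astype(float).reshape(-1,1,2),K,D).reshape(-1,2)
    P=(np.c_[n,np.ones(len(n))]*depth.reshape(-1,1)-t)@Rm
    return P.reshape(h,w,3)
E
python3 - <<'E'
import cv2
a=cv2.imread('pics/top0.png')[150:240,240:345]; cv2.imwrite('pics/tz.png',cv2.resize(a,None,fx=7,fy=6.6,interpolation=cv2.INTER_CUBIC)[:600,:800])
a=cv2.imread('pics/scene0.png')[165:260,265:370]; cv2.imwrite('pics/sz.png',cv2.resize(a,None,fx=6,fy=6,interpolation=cv2.INTER_CUBIC))
from h import *
C=cam('top'); print(onz(C,[[330,178],[259,205],[297,195],[181,202]],0.02).round(3))
P=cloud(C,np.load('pics/top0.npy'))
for v in range(160,232,6): print(v,[tuple((P[v,u]*1000).astype(int)) for u in (275,285,295,305,315)])
E
```

```text
[[ 0.65  -0.037  0.02 ]
 [ 0.584  0.173  0.02 ]
 [ 0.606  0.062  0.02 ]
 [ 0.608  0.399  0.02 ]]
160 [(np.int64(720), np.int64(122), np.int64(3)), (np.int64(719), np.int64(92), np.int64(0)), (np.int64(716), np.int64(62), np.int64(5)), (np.int64(715), np.int64(33), np.int64(0)), (np.int64(713), np.int64(3), np.int64(1))]
166 [(np.int64(703), np.int64(123), np.int64(0)), (np.int64(701), np.int64(93), np.int64(-2)), (np.int64(689), np.int64(62), np.int64(32)), (np.int64(696), np.int64(34), np.int64(2)), (np.int64(695), np.int64(4), np.int64(-2))]
172 [(np.int64(684), np.int64(124), np.int64(1)), (np.int64(673), np.int64(92), np.int64(31)), (np.int64(670), np.int64(63), np.int64(36)), (np.int64(678), np.int64(35), np.int64(2)), (np.int64(677), np.int64(5), np.int64(-1))]
178 [(np.int64(657), np.int64(121), np.int64(34)), (np.int64(654), np.int64(92), np.int64(36)), (np.int64(657), np.int64(65), np.int64(18)), (np.int64(656), np.int64(36), np.int64(13)), (np.int64(658), np.int64(6), np.int64(-2))]
184 [(np.int64(639), np.int64(122), np.int64(35)), (np.int64(642), np.int64(95), np.int64(13
[... 1045 characters left out ...]
.int64(13))]
214 [(np.int64(557), np.int64(129), np.int64(1)), (np.int64(556), np.int64(100), np.int64(1)), (np.int64(540), np.int64(67), np.int64(71)), (np.int64(548), np.int64(42), np.int64(17)), (np.int64(547), np.int64(13), np.int64(16))]
220 [(np.int64(540), np.int64(130), np.int64(0)), (np.int64(538), np.int64(101), np.int64(0)), (np.int64(533), np.int64(71), np.int64(17)), (np.int64(531), np.int64(43), np.int64(16)), (np.int64(532), np.int64(14), np.int64(1))]
226 [(np.int64(521), np.int64(130), np.int64(7)), (np.int64(522), np.int64(103), np.int64(-8)), (np.int64(516), np.int64(72), np.int64(14)), (np.int64(517), np.int64(44), np.int64(0)), (np.int64(514), np.int64(15), np.int64(3))]
```

View pics/tz.png

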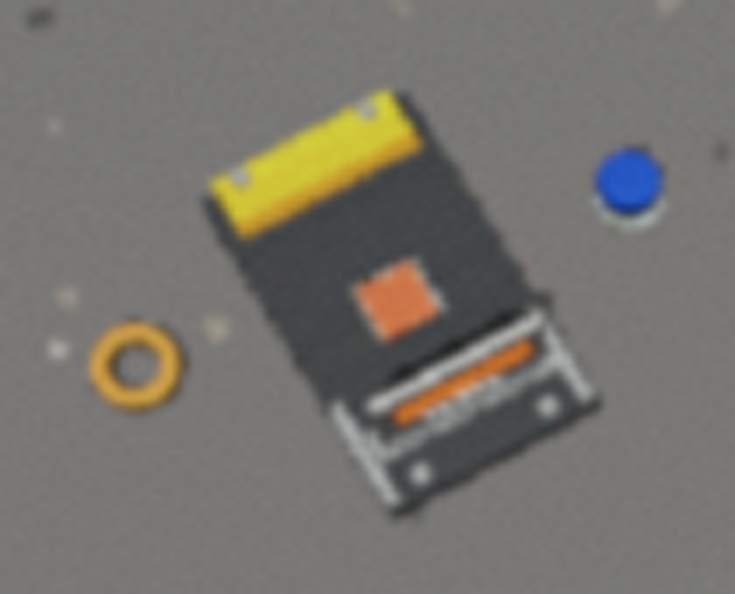

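View pics/sz.png

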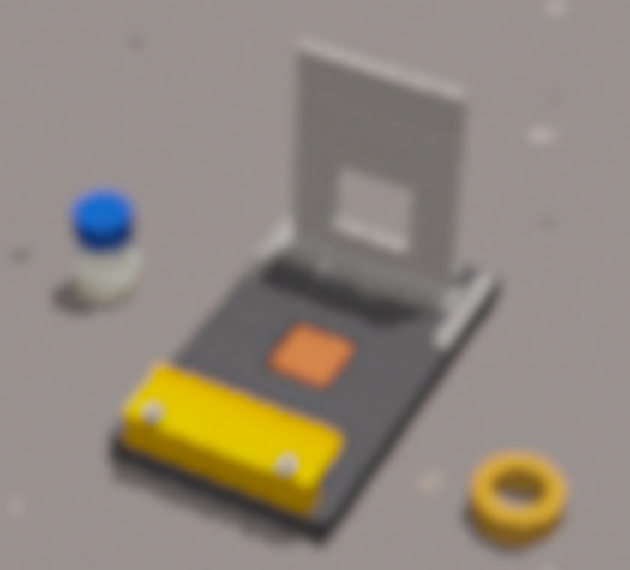

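```bash
cat > fit.py <<'E'
from h import *
from scipy.optimize import least_squares
Ct,Cs=cam('top'),cam('scene')
zt=lambda x,y:(240+(x+.5)/7-.5,150+(y+.5)/6.6-.5)
zs=lambda x,y:(265+(x+.5)/6-.5,165+(y+.5)/6-.5)
def fl(th,l,y,n=0,car=0): return (-70+car+l*np.cos(th)-n*np.sin(th),y,20+l*np.sin(th)+n*np.cos(th))
def pts(th):
    T=[(-95,-50,14),(-95,50,14),(68,-50,14),(68,50,14),(-12,0,14),fl(th,104,38),fl(th,104,-38)]
    S=[(68,-50,14),(68,50,14),(-95,50,14),(-12,0,14),fl(th,104,-38),fl(th,104,38)]
    return np.array(T)/1e3,np.array(S)/1e3
oT=np.array([zt(*p) for p in [(600,402),(398,514),(403,92),(205,198),(399,300),(372,405),(543,315)]])
oS=np.array([zs(*p) for p in [(115,452),(322,535),(500,285),(313,354),(302,42),(465,95)]])
def tw(p,P): return P@R.from_euler('z',p[2]).as_matrix().T+[p[0],p[1],0]
def res(p):
    T,S=pts(p[3]); return np.r_[(proj(Ct,tw(p,T))-oT).ravel(),(proj(Cs,tw(p,S))-oS).ravel()]
s=least_squares(res,[.6,.06,.5,1.5],loss='soft_l1')
if __name__=='__main__':
    print(s.x.round(4)); print(res(s.x).reshape(-1,2).round(1).tolist())
    for n,Pp in (('vial',[330,178]),): pass
E
python3 fit.py
```

```text
[0.6199 0.0694 0.4636 1.5976]
[[0.3, -0.5], [-0.9, -0.1], [0.5, -0.3], [-0.9, 0.3], [-0.2, -0.6], [-0.0, 0.5], [0.2, -0.0], [-1.0, -2.3], [1.0, -1.4], [0.2, -0.9], [-0.3, 0.7], [-0.2, 0.6], [0.4, 0.6]]
```

Run:
```python
from h import *
s=r.get_state(); M=R.from_quat(s['eef_rot']).as_matrix(); print(M.round(3))
yaw=.4636
X=np.array([0,0,-1.]);Z=np.array([np.cos(yaw),np.sin(yaw),0])
for sg in (1,-1):
    z=Z*sg; y=np.cross(z,X); G=np.c_[X,y,z]; rv=(R.from_matrix(M.T@G)).as_rotvec(); print(sg,rv.round(4))
# target above: tip front at holder x=-110, tip z 0.16
hp=np.array([.6199,.0694]); 
for hx,tz in ((-115,.17),):
    c=hp+Z[:2]*(hx-9)/1e3; T=np.r_[c,tz+r.tcp_to_tips]; print(T, (M.T@(T-s['tool_pos'])*1000).round(1))
```

```text
[[-0.001  0.409 -0.913]
 [ 0.001 -0.913 -0.409]
 [-1.    -0.002  0.   ]]
1 [ 3.0989e+00  2.5000e-03 -1.0000e-04]
-1 [-0.0427  0.0001  0.0016]
[0.50898839 0.01395079 0.336     ] [  68.6 -429.4 -470.4]
```

>>> carry_out(targets="0 0 0 0 -0.043;0 0 -10 -10 0;0 0 -22 -24 0;0 0 -22 -24 0;0 0 -22 -24 0;0 0 -22 -24 0;0 0 -22 -24 0;0 0 -22 -24 0;0 0 -22 -24 0;0 0 -22 -24 0;0 0 -22 -24 0;0 0 -22 -24 0;0 0 -22 -24 0;0 0 -22 -24 0;0 0 -22 -24 0;0 0 -22 -24 0;0 0 -22 -24 0;0 0 -22 -24 0;0 0 -22 -24 0;0 0 -15 -15 0", force=8)

```text
clock: 1.77
tool_pos: [0.465, -0.0165, 0.4047]
eef_rot: [0.688, 0.164, -0.687, 0.163]
contact_force: [-0.8, 0.6, -0.3]
opening: 0.004
```

```bash
cat >> h.py <<'E'
HP=np.array([.6199,.0694,0]);YAW=.4636
RH=R.from_euler('z',YAW).as_matrix()
def tip():
    "tip centre in holder frame mm, state"
    s=r.get_state(); M=R.from_quat(s['eef_rot']).as_matrix(); t=s['tool_pos']+M[:,0]*r.tcp_to_tips
    return RH.T@(t-HP)*1000,s,M
def to(hx,hy,hz):
    t,s,M=tip(); d=RH@((np.array([hx,hy,hz])-t)); return (M.T@d).round(1)
def rep():
    t,s,M=tip(); print('tip H',t.round(1),'F_h',(RH.T@np.array(s['contact_force'])).round(2),'clk',round(s['clock'],2),'open',round(s['opening'],3),'yawerr', round(np.arctan2(*(RH.T@(-M[:,2]))[[1,0]]),4))
E
python3 - <<'E'
from h import *
rep(); print(to(-124,0,170))
E
```

```text
tip H [-176.7   -7.5  238.7] F_h [-0.43  0.84 -0.33] clk 1.77 open 0.004 yawerr 0.0038
[ 68.7  -7.2 -52.6]
```

>>> carry_out(targets="0 15 -2 -12 0;0 18 -2 -14 0;0 18 -2 -14 0;0 14 -1 -10 0;0 4 0 -3 0;0 0 0 0 0;0 0 0 0 0")

```text
clock: 2.35
tool_pos: [0.508, 0.0097, 0.3358]
eef_rot: [-0.688, -0.162, 0.689, -0.162]
contact_force: [-0.4, 0.5, -0.4]
opening: 0.004
```

Run:
```python
from h import *
rep()
ims=[]
for n in ("wrist","scene","top"):
    C=cam(n); p,d=eyes.snapshot(n)
    if n!='wrist': 
        uv=proj(C,[HP+[0,0,.05]])[0].astype(int); u,v=uv; p=p[max(0,v-60):v+60,u-80:u+80]; p=cv2.resize(p,None,fx=2.5,fy=2.5,interpolation=cv2.INTER_CUBIC)
        ims.append(p)
    else: cv2.imwrite('pics/w1.png',p)
cv2.imwrite('pics/st1.png',np.hstack(ims))
```

```text
tip H [-127.    -3.4  169.8] F_h [-0.16  0.6  -0.42] clk 2.35 open 0.004 yawerr -0.0001
```

View pics/w1.png

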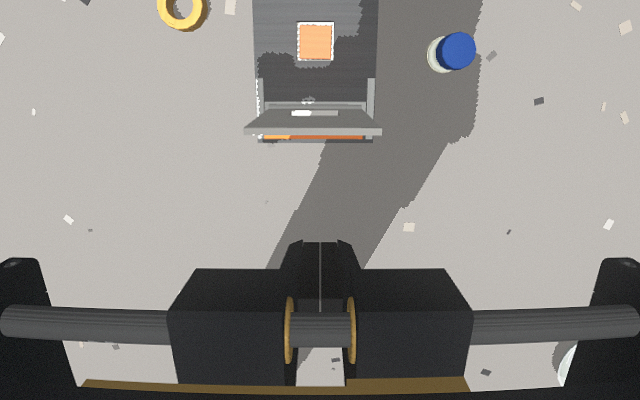

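View pics/st1.png

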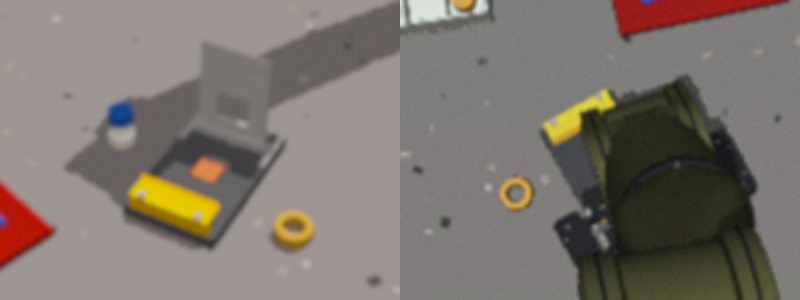

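Run:
```python
from h import *
C=cam('wrist')
f=lambda uv,z:(RH.T@((onz(C,uv,z)-HP).T)).T*1000
print('coupon',f([[298,22.5],[333,22.5],[298,60],[334,60]],.014).round(1).tolist())
print('edge', f([[246,130],[381,130]],.124).round(1).tolist())
print('plates', f([[258,79],[375,79]],.02).round(1).tolist())
```

```text
coupon [[0.9, 13.5, 14.0], [0.8, -14.5, 14.0], [-27.9, 14.0, 14.0], [-28.0, -15.6, 14.0]]
edge [[-72.6, 36.9, 124.0], [-72.7, -37.5, 124.0]]
plates [[-42.9, 46.6, 20.0], [-43.1, -48.9, 20.0]]
```

>>> carry_out(targets="0 15 -1 -4 0;0 20 -1 -6 0;0 22 -1 -6 0;0 16 0 -6 0;0 8 0 -2 0;0 0 0 -5 0;0 0 0 -5 0;0 0 0 0 0")

```text
clock: 3.17
tool_pos: [0.5387, 0.0283, 0.2559]
eef_rot: [0.689, 0.163, -0.687, 0.163]
contact_force: [1.4, -0.1, 1.2]
opening: 0.005
```

Run:
```python
from h import *
rep(); print(to(-81,0,90))
```

```text
tip H [-90.4  -0.6  89.9] F_h [ 1.23 -0.73  1.25] clk 3.17 open 0.005 yawerr 0.0003
[-0.  -0.6 -9.4]
```

>>> carry_out(targets="0 0 0 -5 0;0 0 0 -5 0;0 0 0 -6 0;0 1 0 -6 0;0 1 0 -6 0;0 2 0 -6 0;0 2 0 -5.5 0;0 3 0 -5.5 0;0 0 0 0 0")

```text
clock: 3.92
tool_pos: [0.5786, 0.0489, 0.245]
eef_rot: [0.688, 0.163, -0.688, 0.163]
contact_force: [0.5, -0.5, -0.8]
opening: 0.005
```

```bash
cat > look.py <<'E'
from h import *
import sys
k=sys.argv[1]; rep()
ims=[]
for n in sys.argv[2].split(','):
    C=cam(n); p,d=eyes.snapshot(n)
    if n!='wrist':
        u,v=proj(C,[HP+[0,0,.05]])[0].astype(int); p=p[max(0,v-60):v+60,u-80:u+80]; p=cv2.resize(p,None,fx=4,fy=4,interpolation=cv2.INTER_CUBIC)
    cv2.imwrite(f'pics/{n}_{k}.png',p)
E
python3 look.py 2 scene,wrist
```

```text
tip H [-46.    0.2  79. ] F_h [ 0.22 -0.62 -0.79] clk 3.92 open 0.005 yawerr 0.0009
```

View pics/scene_2.png

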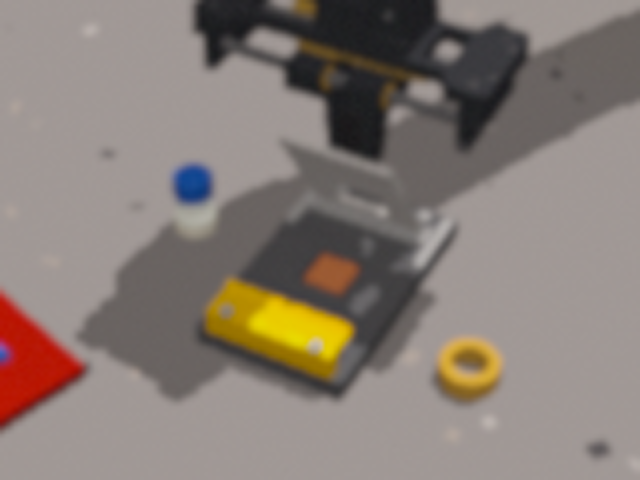

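View pics/wrist_2.png

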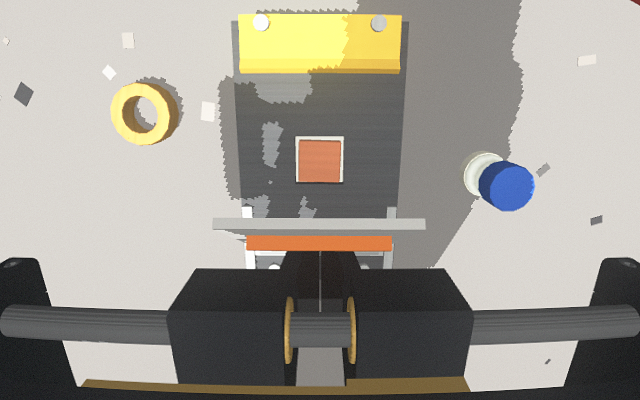

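The wrist view shows the flap folding: the free edge is at row 224, the ridge at row 243, and the fingers are right behind it. I'll keep going round the arc.

>>> carry_out(targets="0 2 0 -5.5 0;0 2.5 0 -5 0;0 4 0 -4.5 0;0 4.5 0 -4.5 0;0 5 0 -3.5 0;0 5 0 -3.5 0;0 5.5 0 -3 0;0 5.5 0 -2.5 0;0 5.5 0 -2 0;0 5.5 0 -1.5 0;0 0 0 0 0")

```text
clock: 4.93
tool_pos: [0.6093, 0.0641, 0.1995]
eef_rot: [-0.688, -0.163, 0.689, -0.163]
contact_force: [0.1, -0.3, -1.2]
opening: 0.005
```

```bash
python3 look.py 3 scene,wrist
```

```text
tip H [-12.1   0.1  33.5] F_h [-0.01 -0.33 -1.24] clk 4.93 open 0.005 yawerr 0.0005
```

View pics/scene_3.png

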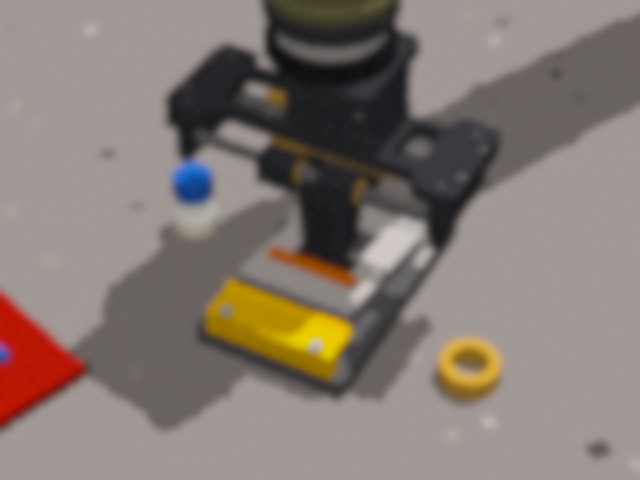

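View pics/wrist_3.png

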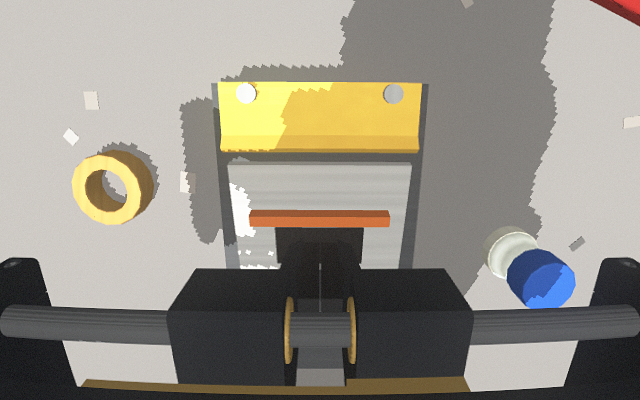

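The scene and wrist views show the flap nearly down. Its edge (row 162) is just short of the lip nose (row 152), and the tips are on the patch behind the ridge. Next I'll press it flat.

>>> carry_out(targets="0 4 0 -0.5 0;0 4 0 -0.5 0;0 3 0 0 0;0 1 0 0 0;0 1 0 0 0;0 0 0 0 0;0 0 0 0 0")

```text
clock: 5.62
tool_pos: [0.6103, 0.0645, 0.1883]
eef_rot: [0.688, 0.162, -0.688, 0.163]
contact_force: [-1.1, 0.2, 5.3]
opening: 0.005
```

```bash
python3 look.py 4 wrist
```

```text
tip H [-10.7  -0.2  22.3] F_h [-0.91  0.67  5.27] clk 5.62 open 0.005 yawerr 0.0002
```

View pics/wrist_4.png

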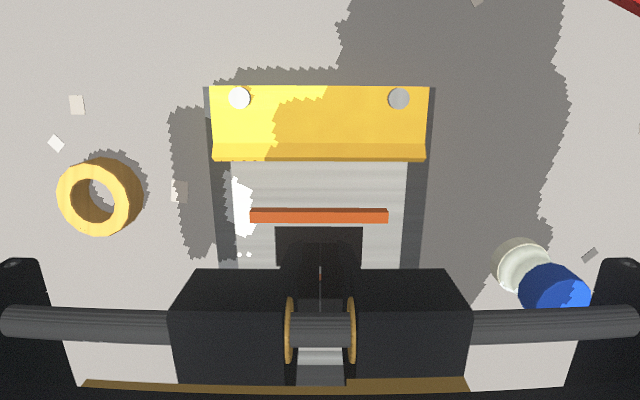

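```bash
cat > ms.py <<'E'
from h import *
C=cam('wrist')
import sys
d=cv2.imread(sys.argv[1]).astype(int)
b=(d[:,:,2]-d[:,:,0]>90)&(d[:,:,1]<140)
col=b[180:260,270:370].mean(1); rows=180+np.where(col>.5)[0]; print('ridge rows',rows.min(),rows.max())
f=lambda uv,z:(RH.T@((onz(C,uv,z)-HP).T)).T*1000
print('ridge far top x(13+car)',f([[320,rows.min()-.5]],.028).round(1),'near edge x(8+car) at z22/28',f([[320,rows.max()+.5]],.022).round(1)[0,0],f([[320,rows.max()+.5]],.028).round(1)[0,0])
E
python3 ms.py pics/wrist_4.png
```

```text
ridge rows 212 222
ridge far top x(13+car) [[14.6 -0.2 28. ]] near edge x(8+car) at z22/28 7.1 9.5
```

>>> carry_out(targets="0 0 0 -2 0;0 0 0 -2 0;0 0 0 -2 0;0 0 0 -2 0;0 0 0 -2 0;0 0 0 -2 0;0 0 0 -2 0;0 0 0 -2 0;0 0 0 0 0")

```text
clock: 6.42
tool_pos: [0.6239, 0.0711, 0.1881]
eef_rot: [-0.687, -0.162, 0.689, -0.163]
contact_force: [-2.9, -0.2, 7.1]
opening: 0.005
```

```bash
python3 look.py 5 wrist; python3 ms.py pics/wrist_5.png
```

```text
tip H [ 3.8 -0.2 22.1] F_h [-2.71  1.1   7.1 ] clk 6.42 open 0.005 yawerr -0.0
ridge rows 209 222
ridge far top x(13+car) [[30.6 -0.3 28. ]] near edge x(8+car) at z22/28 21.8 24.2
```

View pics/wrist_5.png

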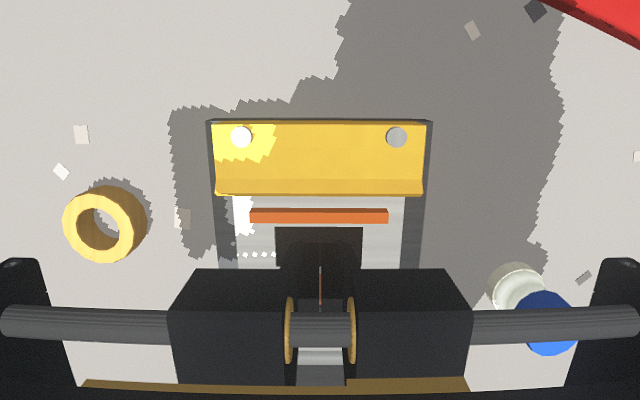

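The ridge has moved 14 mm with the tips because of friction on the patch. Its rows in the image are unchanged, while the lip moved down from row 160 to 195. I'll press more lightly so the tips slide up to the ridge and push on it directly.

>>> carry_out(targets="0 -1.2 0 0 0;0 0 0 -2 0;0 0 0 -2 0;0 0 0 -2 0;0 0 0 -2 0;0 0 0 0 0")

```text
clock: 6.97
tool_pos: [0.6323, 0.0755, 0.1888]
eef_rot: [0.689, 0.163, -0.688, 0.163]
contact_force: [0.3, -0.8, 0.4]
opening: 0.008
```

```bash
python3 look.py 6 wrist; python3 ms.py pics/wrist_6.png
```

```text
tip H [14.  -0.1 22.8] F_h [-0.1  -0.8   0.43] clk 6.97 open 0.008 yawerr 0.0005
ridge rows 229 244
ridge far top x(13+car) [[31.1 -0.2 28. ]] near edge x(8+car) at z22/28 20.6 23.4
```

View pics/wrist_6.png

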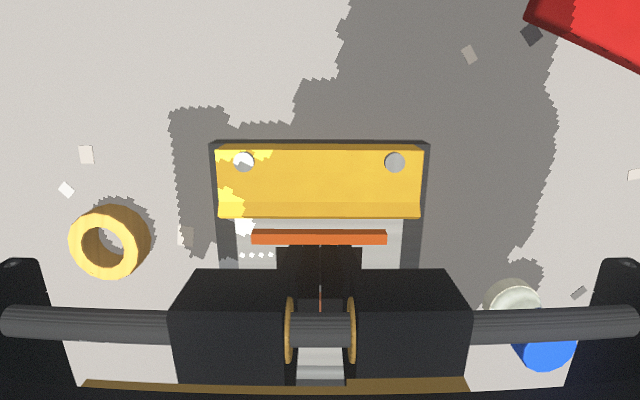

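>>> carry_out(targets="0 0.3 0 -1.5 0;0 0.2 0 -1.5 0;0 0 0 -1.5 0;0 0 0 -1.5 0;0 0 0 0 0")

```text
clock: 7.43
tool_pos: [0.6369, 0.0776, 0.1883]
eef_rot: [-0.688, -0.162, 0.689, -0.163]
contact_force: [-4.3, -2.2, 4.0]
opening: 0.004
```

```bash
python3 look.py 7 wrist; python3 ms.py pics/wrist_7.png
```

```text
tip H [18.7 -0.2 22.3] F_h [-4.82 -0.02  3.96] clk 7.43 open 0.004 yawerr 0.0001
ridge rows 229 244
ridge far top x(13+car) [[36.1 -0.3 28. ]] near edge x(8+car) at z22/28 25.6 28.5
```

>>> carry_out(targets="0 0 0 -1 0;0 0 0 -1 0;0 0 0 0 0")

```text
clock: 7.73
tool_pos: [0.6376, 0.0779, 0.1881]
eef_rot: [-0.686, -0.162, 0.69, -0.163]
contact_force: [-6.5, -1.8, 5.7]
opening: 0.008
```

```bash
python3 look.py 8 wrist; python3 ms.py pics/wrist_8.png
```

```text
tip H [18.8 -0.2 22.1] F_h [-6.68  1.28  5.73] clk 7.73 open 0.008 yawerr -0.0001
ridge rows 230 245
ridge far top x(13+car) [[35.9 -0.3 28. ]] near edge x(8+car) at z22/28 25.4 28.3
```

View pics/wrist_8.png

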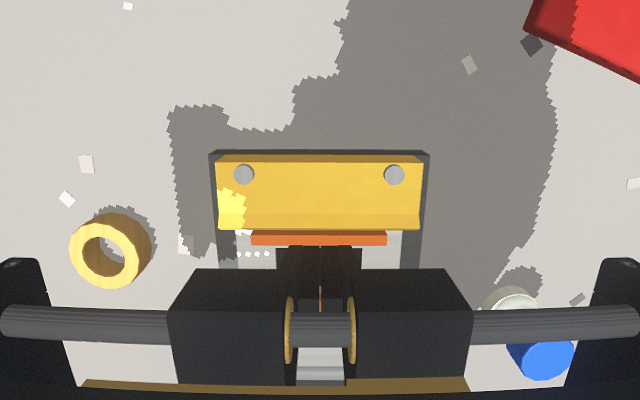

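>>> carry_out(targets="0 0.3 0 -1 0;0 0 0 -0.7 0;0 0 0 0 0")

```text
clock: 8.03
tool_pos: [0.6382, 0.0781, 0.1878]
eef_rot: [-0.685, -0.162, 0.691, -0.163]
contact_force: [-9.0, -3.9, 9.2]
opening: 0.008
```

```bash
python3 look.py 9 wrist; python3 ms.py pics/wrist_9.png
python3 - <<'E'
import cv2,numpy as np
for k in (7,8,9):
    d=cv2.imread(f'pics/wrist_{k}.png').astype(int); c=d[:,300:340].mean(1)
    y=(c[:,2]>130)&(c[:,0]<90)&(c[:,1]>110); r=np.where(y)[0]; print(k,r.min(),r.max())
    print(c[224:250].astype(int)[:,1].tolist())
E
```

```text
tip H [18.9 -0.3 21.9] F_h [-9.75  0.54  9.15] clk 8.03 open 0.008 yawerr -0.0004
ridge rows 230 245
ridge far top x(13+car) [[36.1 -0.3 28. ]] near edge x(8+car) at z22/28 25.6 28.5
7 155 244
[192, 192, 194, 180, 144, 126, 80, 82, 82, 82, 78, 126, 124, 123, 123, 123, 123, 123, 123, 123, 127, 78, 47, 46, 44, 43]
8 155 244
[193, 192, 193, 196, 161, 146, 96, 81, 82, 81, 79, 110, 125, 123, 123, 123, 123, 123, 122, 123, 125, 98, 46, 47, 43, 43]
9 155 245
[193, 192, 192, 194, 195, 144, 129, 80, 81, 82, 81, 90, 126, 124, 123, 123, 123, 123, 122, 123, 124, 122, 58, 46, 44, 44]
```

The tips no longer move and the push force has risen to 9.8 N, so the carriage is against its end stop. I'll unload and lift straight off.

>>> carry_out(targets="0 -0.5 0 1.5 0;0 -0.7 0 1.5 0;0 -0.7 0 1 0;0 -1 0 0.3 0;0 -2 0 0.5 0;0 -4 0 0.5 0;0 -8 0 0.5 0;0 -15 0 0 0;0 -20 0 0 0;0 -20 0 0 0;0 -20 0 10 0;0 -20 0 20 0;0 0 0 0 0")

```text
clock: 9.17
tool_pos: [0.6083, 0.0623, 0.3047]
eef_rot: [0.69, 0.162, -0.686, 0.163]
contact_force: [-0.0, -0.9, -0.4]
opening: 0.004
```

```bash
python3 look.py 10 wrist,scene
```

```text
tip H [-12.6  -1.7 138.7] F_h [-0.4  -0.76 -0.35] clk 9.17 open 0.004 yawerr -0.0011
```

View pics/wrist_10.png

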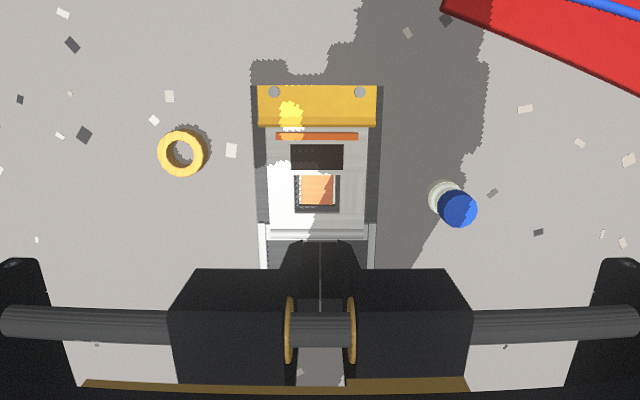

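View pics/scene_10.png

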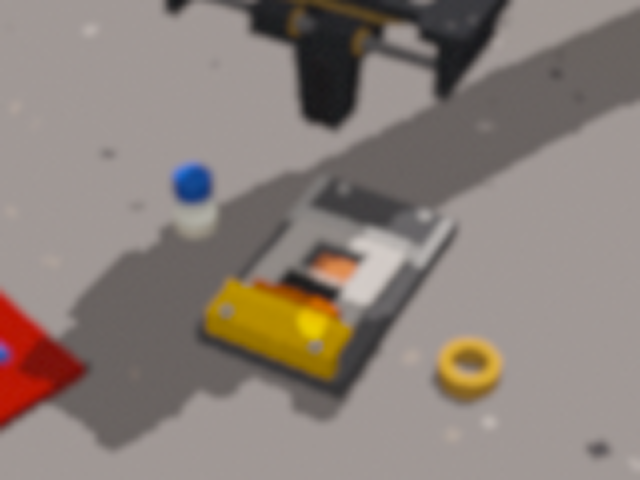

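The wrist view shows the flap shut: the ridge (row 136) is right behind the lip nose (row 127), and the coupon shows through the window. I'll measure how far in it went.

Run:
```python
from h import *
C=cam('wrist'); d=cv2.imread('pics/wrist_10.png')
c=d[:,310:326].astype(int).mean(1)
for v in list(range(120,150))+list(range(164,178))+list(range(196,216)): print(v,c[v].astype(int).tolist(),end=' ')
cv2.imwrite('pics/wz10.png',cv2.resize(d[80:250,240:400],None,fx=3.5,fy=3.5,interpolation=cv2.INTER_CUBIC))
f=lambda v,z:(RH.T@((onz(C,[[318,v]],z)-HP).T)).T[0,0]*1000
print()
for n,v,z in (('nose tip x=40',127.5,.033),('ridge far 13+car',131.5,.0315),('ridge near 8+car',139.5,.031),('win far -20+car',174,.0235),('win near -52+car',211,.0225)): print(n,round(f(v,z),1))
```

```text
120 [76, 171, 216] 121 [77, 172, 217] 122 [76, 172, 217] 123 [77, 174, 219] 124 [68, 151, 190] 125 [59, 131, 165] 126 [52, 127, 162] 127 [156, 167, 176] 128 [175, 180, 182] 129 [178, 184, 186] 130 [182, 188, 189] 131 [155, 168, 178] 132 [76, 99, 137] 133 [55, 100, 177] 134 [64, 116, 203] 135 [65, 117, 205] 136 [65, 116, 204] 137 [66, 117, 204] 138 [64, 117, 205] 139 [57, 112, 206] 140 [168, 175, 185] 141 [177, 182, 182] 142 [177, 183, 185] 143 [183, 189, 192] 144 [81, 87, 91] 145 [46, 53, 61] 146 [51, 58, 66] 147 [52, 59, 66] 148 [52, 59, 66] 149 [54, 60, 67] 164 [61, 65, 73] 165 [61, 65, 72] 166 [62, 67, 74] 167 [62, 67, 74] 168 [59, 64, 71] 169 [50, 54, 62] 170 [216, 219, 220] 171 [209, 213, 214] 172 [219, 222, 222] 173 [235, 236, 236] 174 [252, 252, 251] 175 [160, 215, 252] 176 [143, 204, 252] 177 [143, 202, 252] 196 [130, 180, 237] 197 [132, 180, 237] 198 [128, 176, 233] 199 [128, 176, 232] 200 [125, 171, 229] 201 [125, 171, 229] 202 [122, 169, 226] 203 [128, 177, 229] 204 [84, 105, 151] 205 [64, 66, 71] 206 [100, 101, 101] 207 [99, 99, 101] 208 [87, 88, 90] 209 [87, 88, 90] 210 [86, 87, 89] 211 [97, 99, 101] 212 [108, 113, 115] 213 [157, 163, 165] 214 [194, 198, 201] 215 [196, 201, 202] 
nose tip x=40 38.4
ridge far 13+car 35.4
ridge near 8+car 29.6
win far -20+car 2.3
win near -52+car -28.0
```

View pics/wz10.png

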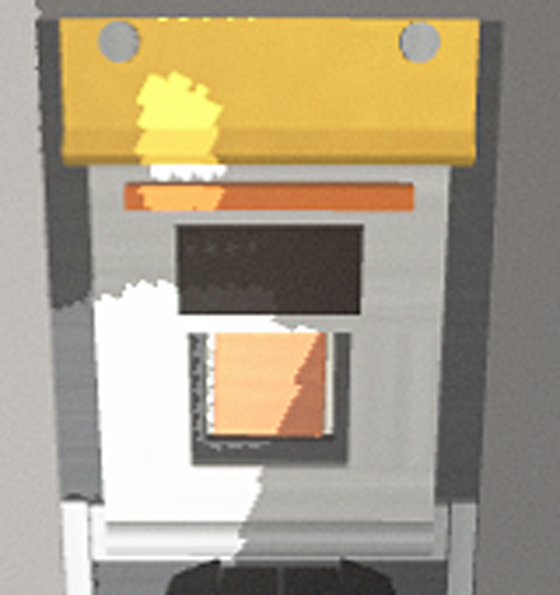

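Run:
```python
from h import *
rep(); print(r.finish_job())
```

```text
tip H [-11.3  -0.6 135.7] F_h [0.23 0.18 0.49] clk 9.27 open 0.004 yawerr -0.0
the job is handed in; nothing more can be done
None
```

The holder is closed and the job is handed in at about 9.3 s. I folded the flap flat with the shut fingertips and held it down while it slid home under the lip. Then I unloaded the fingers and lifted them clear.

**Push:** for the first 14 mm or so the flap moved by fingertip friction on the black patch, not by the ridge. I then pressed more lightly, slid the tips up to the ridge and pushed on it the rest of the way. At the end stop the tips stopped moving while the push force rose to about 10 N. The down force peaked at about 9 N.

**Last checks:**
- **Closure:** after release the flap stayed shut with nothing touching it. The window and ridge positions in the wrist picture put the carriage at about 22 mm (21.6 to 24, camera error about 2 mm), which is fully home.
- **Specimen:** the coupon is still in its pocket and shows through the window.
- **Surroundings:** the holder measured within 2 mm of its starting place. The vial and ring look unmoved in the pictures, though I did not measure them.

No check failed. I did not measure the flap's resting angle separately.

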